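Make up the blood-grouping kit and the urine kit on the laboratory bench

TASK

Make up the two test kits from the orange stock basket: stand the blue, yellow and red capped dropper bottles in the white grouping tray, each in the pocket with the disc of its own colour, and stand the specimen pot in the larger pocket and the strip canister in the smaller pocket of the blue-green urine tray. Everything stands upright on its pocket floor, let go, and both trays stay flat on the bench. Leave the green-capped bottle and the rack of blood tubes standing where they are.

Things in the scene. Friction and masses are not known exactly. Their poses are not given: they have to be found in the camera images.
- blue_bottle: BLUE-capped dropper bottle, 24 mm round x 74 mm high, about 30 g: milky straight body up to 50 mm with a coloured band, tapered coloured dropper cap above. Stands upright in the stock basket. Origin: centre of its underside, z up its axis
- yellow_bottle: YELLOW-capped dropper bottle, 24 mm round x 74 mm high, about 30 g: milky straight body up to 50 mm with a coloured band, tapered coloured dropper cap above. Stands upright in the stock basket. Origin: centre of its underside, z up its axis
- red_bottle: RED-capped dropper bottle, 24 mm round x 74 mm high, about 30 g: milky straight body up to 50 mm with a coloured band, tapered coloured dropper cap above. Stands upright in the stock basket. Origin: centre of its underside, z up its axis
- specimen_pot: urine specimen pot, 67 mm high, about 40 g: milky body with a paper label, 40 mm round at the foot and 44 mm at 53 mm height, white screw lid 47 mm round and 14 mm high on top. Stands upright in the stock basket. Origin: centre of its underside, z up
- strip_canister: test-strip canister, 96 mm high, about 50 g: white cylinder 36 mm round with a blue and yellow label, grey cap 37 mm round and 16 mm high. Stands upright in the stock basket. Origin: centre of its underside, z up
- grouping_tray: blood-grouping kit tray, white, loose on the bench (350 g), 156 x 54 x 22 mm high, 3 mm walls and floor, a 10 mm lip at each short end. Three 48 x 48 mm pockets in a row along its x axis, each with a coloured disc on its floor: BLUE centred at x = -51 mm, YELLOW at 0, RED at +51 mm (y = 0). Origin: centre of its underside; pocket floor at z = 3 mm, wall tops at 22 mm
- urine_tray: urine kit tray, blue-green, loose on the bench (350 g), 137 x 70 x 22 mm high, 3 mm walls and floor, a 10 mm lip at each short end. Two pockets along its x axis: the LARGER, 76 x 64 mm, centred at x = -27.5 mm; the SMALLER, 52 x 64 mm, centred at x = +39.5 mm (y = 0). Origin: centre of its underside; pocket floor at z = 3 mm, wall tops at 22 mm
- stock: orange stock basket, fixed to the bench, 252 (its x) x 172 x 25 mm high with a rim 5 mm wider all round, 3 mm walls and floor. The six stock items stand on its floor in two rows of three, 65 mm or more between centres. Origin: centre of its underside
- green_bottle: GREEN-capped dropper bottle, 24 mm round x 74 mm high, about 30 g: milky straight body up to 50 mm with a coloured band, tapered coloured dropper cap above. Stands upright in the stock basket. Origin: centre of its underside, z up its axis. Not part of either kit: stays in the basket
- tube_rack: white rack of capped blood tubes, 180 mm (its y) x 50 x 88 mm high, 600 g, standing beyond the kits: not part of the job. Origin: centre of its underside
Things that resemble listed ones, but are neither listed nor needed, are in the scene too. Leave any black look-alike of the yellow_bottle alone. What is shaped like the green_bottle but black is not meant.

How it is judged (in metres and radians):
At the end, for the whole second after the job is handed in: Each item upright (0.1 rad), at rest and within 4 mm of the floor in its own pocket; off its centre along the tray's x, y at most: bottles 14, 14 mm, pot 20, 14, canister 13, 16. Trays flat on the bench (0.05 rad, 5 mm), at rest. Green bottle and tube rack upright, moved under 20 mm (x of blue_bottle in the frame of grouping_tray between -0.065 and -0.037 m and y of blue_bottle in the frame of grouping_tray between -0.014 and 0.014 m and z of blue_bottle in the frame of grouping_tray between -0.001 and 0.007 m and angle between each of blue_bottle, yellow_bottle, red_bottle, specimen_pot, strip_canister, green_bottle, tube_rack's own z axis and vertical below 0.1 rad and linear speed of each of blue_bottle, yellow_bottle, red_bottle, specimen_pot, strip_canister, grouping_tray, urine_tray below 0.02 m/s and x of yellow_bottle in the frame of grouping_tray between -0.014 and 0.014 m and y of yellow_bottle in the frame of grouping_tray between -0.014 and 0.014 m and z of yellow_bottle in the frame of grouping_tray between -0.001 and 0.007 m and x of red_bottle in the frame of grouping_tray between 0.037 and 0.065 m and y of red_bottle in the frame of grouping_tray between -0.014 and 0.014 m and z of red_bottle in the frame of grouping_tray between -0.001 and 0.007 m and x of specimen_pot in the frame of urine_tray between -0.0475 and -0.0075 m and y of specimen_pot in the frame of urine_tray between -0.014 and 0.014 m and z of specimen_pot in the frame of urine_tray between -0.001 and 0.007 m and x of strip_canister in the frame of urine_tray between 0.0265 and 0.0525 m and y of strip_canister in the frame of urine_tray between -0.016 and 0.016 m and z of strip_canister in the frame of urine_tray between -0.001 and 0.007 m and height (world z) of each of grouping_tray, urine_tray below 0.005 m and angle between each of grouping_tray, urine_tray's own z axis and vertical below 0.05 rad and distance of each of green_bottle, tube_rack from where it was at the start of the episode below 0.02 m); the robot touches nothing.
It fails at once if the green bottle is moved more than 20 mm or tipped (distance of green_bottle from where it was at the start of the episode above 0.02 m or angle between green_bottle's own z axis and vertical above 0.3 rad).
It fails at once if the tube rack is moved more than 20 mm or tipped (distance of tube_rack from where it was at the start of the episode above 0.02 m or angle between tube_rack's own z axis and vertical above 0.3 rad).
It also fails if it takes over 128 s, if anything falls off the work surface, if the arm or the gripper's body presses on something with over 40 N, if the wrist force passes 120 N, or if a joint passes its speed limit or range.

ROBOT

A 6-joint arm with a two-finger parallel gripper is mounted at the origin on the work surface. World frame = base frame: x ahead of the robot, y to its left, z up, the work surface at z = 0. Lengths are in mm, angles in rad, forces in N, time in s.
With the tool pointing down it reaches from about 300 to 750 mm from the base axis. Payload 8.5 kg.
Tool frame: the origin (TCP) lies midway between the tips of the shut fingers; the grasp point (between the pads) lies 19 mm behind it (env.tcp_to_grasp is the z of the grasp point in the tool frame, in mm); z points along the fingers, y is the line along which they close (so a half turn about z gives the same grasp; the last joint's range is limited). The gripper opens to 88 mm and grips with 3 to 60 N. Pads are 18 mm wide; open, the fingers measure 123 mm over their backs; the gripper's body (75 mm by 187 mm) begins 45 mm behind the grasp point.
Start: joints at [-1.537, 0.381, 1.297, -0, 1.464, -0.215], TCP at [135.428, -533.048, 238.748] pointing down, gripper open.
Joint ranges: [-3.11, 3.11], [-0.89, 2.33], [0.22, 2.48], [-1.42, 4.56], [0.17, 2.85], [-2.88, 2.88]. Speed limits (rad/s): [2.39, 2.39, 3.14, 3.14, 3.14, 3.14].

INTERFACE

Orientations are given as a 3x3 rotation matrix whose columns are the frame's x, y, z axes.
In Python, from rig import env, read_camera, workorder gives the robot as it stands.
- The arm moves only by the tool move_arm, never from a script. Its argument "increments" is a list of rows, each a list of 2 entries, a list of its own where there are three numbers: the shift along the tool's x, y, z each as a share of 100 mm, from -1 to 1, then the turn, a rotation vector about the tool's x, y, z each as a share of 45 degrees, from -1 to 1. A call has 1 to 12 rows; each row is the pose to reach, as a shift and turn from the pose commanded when the call began, along the tool's axes at that moment; what a row does not reach only later rows make up. A row lasts 1/8 s, in which the tool goes at most 62.5 mm and 10.7 degrees, less where a joint would pass 70% of its speed; a pose out of reach is approached as far as the arm can. A call with a number of a shift or a turn outside -1 to 1 is refused whole. A call with a gripper value outside its range is refused whole. "jaw" is the opening, from 0 (shut) to 1 (fully open), set as the call begins (left out, the last holds). The fingers move at their own pace and stop on an object; the grip force is fixed at half the most. Time passes only in rows, so rows that repeat a pose let the fingers close. It gives the time, the measured TCP pose, the force, the opening and the grip force at its end, in the units of the state.
- env.observe(): the state, without advancing time (a new reading comes with each control period).
- read_camera(name): name is "scene" or "top" or "wrist"; returns a dict with "color" (384x512x3 uint8, blue, green, red), "fovy" (degrees; the focal length in pixels is half the picture's height over the tangent of half this angle, whatever the lens; pixels are square), "cx", "cy" (the principal point, pixels), "k1" (the pictures are not rectified: a ray, as slopes to the right and down, at radius r is drawn at 1 + k1 r^2 times it, then the intrinsics apply), "eye" and "rotation" of the camera in the world; the wrist camera has in their place "T_tool_cam" (4x4, takes a point from camera to tool coordinates, whose origin is the TCP and whose axes are the flange's). Camera axes: x right, y up, looking along -z (the intrinsics and any distortion apply to the point x, -y, -z); pixel columns grow to the right and rows downward; lengths in mm; the calibration is good to about 2 mm. A picture is of the moment at which its call begins: read the wrist's pose just before it. There is no depth.
- workorder.hand_in(): hands the job in; it is judged then, once.
The state is a dict: "t": time; "joint_positions": joint angles; "dq": joint speeds; "joint_torque": joint torques, N m; "ee_pos": TCP position; "ee_rot": TCP orientation; "ft_force": force on the tool from outside, world axes, zero at the start; "ft_torque": the same for the moment, N m; "opening": opening from 0.0 (shut) to 1.0 (fully open); "grip_force": force on a finger pad.
Only numpy, scipy, OpenCV 4.12 (cv2) and the standard library are available. Lean on these libraries where they do the work, as an engineer would, in place of code of your own. Each camera call takes 0.05 s, during which the arm holds its last target. There are 200 camera calls.

## Working session

There is one attempt and no reset: what is moved stays moved. The work goes in short steps, Python scripts to look and compute and a tool call to move; the robot and the scene stay as the last step left them, time stands still between calls to the robot, and variables do not carry over. Pictures are saved under pics/ and viewed, at most 14 in all, crops included, and the job is handed in when it is done.

Besides the shell and the picture viewer there is one more tool, called as a command line: name --argument value ..., lists and objects as JSON in quotes. move_arm: Moves the arm, as the interface text tells. Its arguments: {"type":"object","properties":{"increments":{"type":"array"},"jaw":{"type":"number"}},"required":["increments"]}

```bash
mkdir -p pics; ls; cat > h.py <<'E'
import numpy as np, cv2
from rig import env, read_camera, workorder
def cam(name):
    s=env.observe(); c=read_camera(name)
    if name=="wrist":
        T=np.array(c["T_tool_cam"]); R=np.array(s["ee_rot"]); p=np.array(s["ee_pos"])
        c["rotation"]=R@T[:3,:3]; c["eye"]=R@T[:3,3]+p
    c["R"]=np.array(c["rotation"]); c["e"]=np.array(c["eye"])
    c["f"]=c["color"].shape[0]/2/np.tan(np.radians(c["fovy"])/2)
    return c
def ray(c,u,v):
    d=np.array([(u-c["cx"])/c["f"],(v-c["cy"])/c["f"]]); x=d.copy()
    for _ in range(20): x=d/(1+c["k1"]*(x@x))
    return c["R"]@np.array([x[0],-x[1],-1])
def onz(c,u,v,z):
    r=ray(c,u,v); return c["e"]+r*(z-c["e"][2])/r[2]
def proj(c,P):
    q=c["R"].T@(np.array(P)-c["e"]); x=np.array([q[0],-q[1]])/-q[2]
    x=x*(1+c["k1"]*(x@x)); return x*c["f"]+[c["cx"],c["cy"]]
E
python3 - <<'E'
from h import *
for n in ("top","scene","wrist"):
    c=cam(n); cv2.imwrite(f"pics/{n}0.png",c["color"]); print(n,c["e"].round(),c["R"].round(2).tolist(),c["f"],c["k1"])
s=env.observe();print(s["t"],np.array(s["ee_rot"]).round(3),env.tcp_to_grasp)
E
```

```text
pics
top [ 369.  -46. 1041.] [[0.03, 0.99, -0.17], [-1.0, 0.03, -0.01], [-0.01, 0.17, 0.99]] 395.89071752981783 0.0424939390271526
scene [ 1127. -1132.   934.] [[0.87, -0.29, 0.39], [0.48, 0.5, -0.72], [0.02, 0.82, 0.58]] 489.394846798286 -0.008834769348825692
wrist [ 209. -514.  384.] [[0.25, 0.93, 0.28], [-0.97, 0.24, 0.07], [-0.0, -0.29, 0.96]] 299.7711612547777 -0.07211758018097476
0.15 [[ 0.969  0.246 -0.   ]
 [ 0.246 -0.969  0.001]
 [ 0.    -0.001 -1.   ]] -18.700000000000003
```

View pics/top0.png

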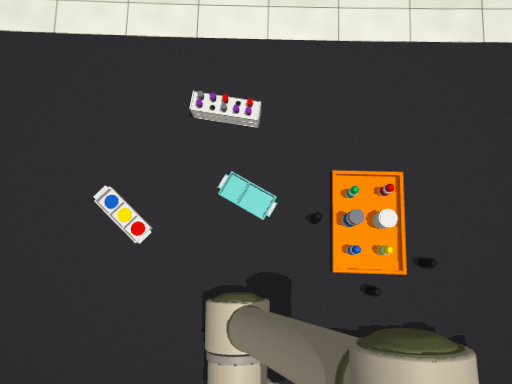

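View pics/scene0.png

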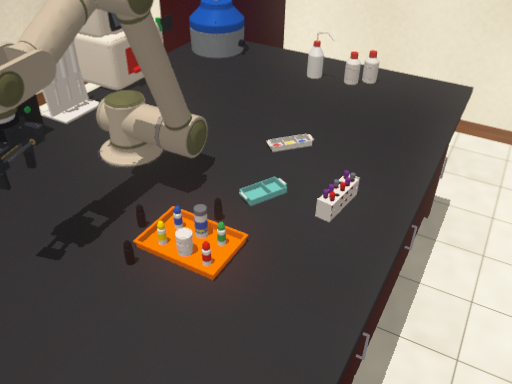

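The top view shows the basket at px (332-406, 171-272): blue (354,250), yellow (387,250), red (389,188), green (352,191), canister (354,217) and pot (386,218). The grouping tray discs are at (111,201), (125,215) and (138,229). The urine tray is near (248,195), and black look-alikes are at (316,217), (427,263) and (372,291).

```bash
cat >> h.py <<'E'
RNG={"blue":[(105,130,70),(125,255,255)],"yellow":[(24,130,80),(34,255,255)],"red":[(0,150,60),(4,255,255)],"green":[(50,100,50),(80,255,255)],"teal":[(84,60,60),(96,255,255)]}
def blobs(img,name,mn=6):
    hsv=cv2.cvtColor(img,cv2.COLOR_BGR2HSV); m=cv2.inRange(hsv,*map(np.array,RNG[name]))
    if name=="red": m|=cv2.inRange(hsv,(174,150,60),(180,255,255))
    n,_,st,ce=cv2.connectedComponentsWithStats(m)
    return m,[(int(st[i][4]),ce[i].round(1),st[i][:4].tolist()) for i in range(1,n) if st[i][4]>=mn]
E
python3 - <<'E'
from h import *
c=cam("top"); img=c["color"]
for n in ("blue","yellow","red","green"):
    for a,ce,b in blobs(img,n)[1]:
        print(n,a,ce,b,"z3",onz(c,*ce,3)[:2].round(),"z62",onz(c,*ce,62)[:2].round())
m,_=blobs(img,"teal"); k=max(cv2.findContours(m,0,2)[0],key=cv2.contourArea)
r=cv2.minAreaRect(k); print("teal",r)
for p in cv2.boxPoints(r): print(p, onz(c,*p,12)[:2].round())
hsv=cv2.cvtColor(img,cv2.COLOR_BGR2HSV)
m=cv2.inRange(hsv,(8,180,80),(16,255,255));k=max(cv2.findContours(m,0,2)[0],key=cv2.contourArea)
for p in cv2.boxPoints(cv2.minAreaRect(k)): print("basket",p,onz(c,*p,25)[:2].round())
A=cv2.resize(img[160:280,325:415],None,fx=4,fy=4,interpolation=2); B=cv2.resize(img[165:225,210:285],None,fx=5.8,fy=8,interpolation=2)
cv2.imwrite("pics/crop.png",np.hstack([A,B[:480]]));print(A.shape,B.shape)
E
```

```text
blue 148 [110.9 201.3] [105, 195, 13, 14] z3 [518. 362.] z62 [510. 339.]
blue 29 [346.4 220.8] [343, 214, 11, 12] z3 [ 483. -260.] z62 [ 477. -248.]
blue 9 [348.7 249.9] [348, 247, 3, 7] z3 [ 408. -265.] z62 [ 406. -253.]
blue 50 [355.5 249.3] [352, 246, 8, 8] z3 [ 410. -283.] z62 [ 408. -269.]
yellow 160 [124.3 214.5] [118, 208, 14, 14] z3 [484. 324.] z62 [477. 303.]
yellow 26 [380.  250.7] [378, 247, 7, 8] z3 [ 408. -346.] z62 [ 406. -329.]
yellow 60 [387.8 249.4] [384, 246, 9, 8] z3 [ 412. -366.] z62 [ 410. -348.]
red 39 [225.1  97.8] [223, 94, 5, 9] z3 [816.  73.] z62 [791.  66.]
red 42 [249.6 101.5] [247, 98, 6, 9] z3 [807.   5.] z62 [782.   2.]
red 54 [389.2 187.5] [385, 184, 9, 8] z3 [ 575. -374.] z62 [ 563. -355.]
red 28 [382.2 191.7] [380, 187, 7, 9] z3 [ 563. -355.] z62 [ 552. -337.]
red 154 [137.5 228.1] [131, 222, 14, 14] z3 [449. 286.] z62 [445. 268.]
green 49 [354.3 189.7] [351, 186, 8, 8] z3 [ 567. -282.] z62 [ 556. -268.]
green 18 [349.  194.8] [347, 191, 7, 7] z3 [ 553. -268.] z62 [ 542. -255.]
teal ((246.77691650390625, 195.01536560058594), (60.65298080444336, 28.03184700012207), 29.74488067626953)
[213.49231 192.13844] [548.  91.]
[227.4     167.79997] [615.  57.]
[280.06152 197.89229] [538. -85.]
[266.15384 222.23076] [473. -50.]
basket [332. 170.] [ 614. -219.]
basket [406. 170.] [ 619. -411.]
basket [406. 274.] [ 352. -402.]
basket [332. 274.] [ 346. -218.]
(480, 360, 3) (480, 435, 3)
```

View pics/crop.png

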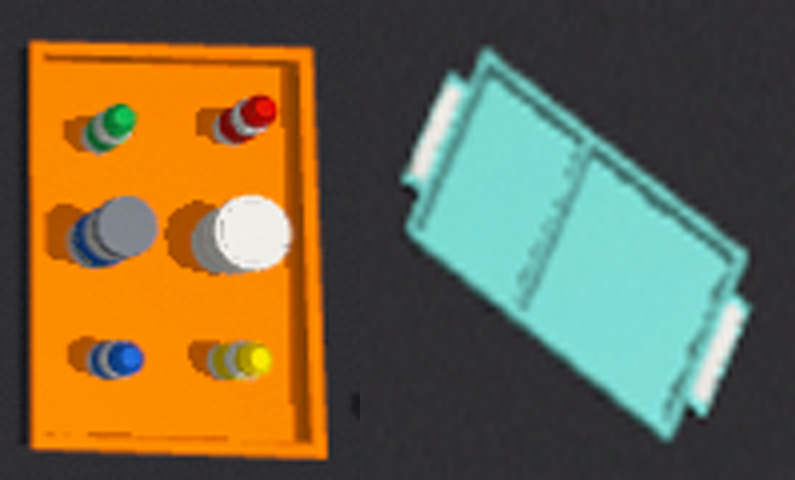

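The crop shows the smaller urine pocket on the left (+y) side and the larger on the right. The pot lid centre is at px (388,218) and the canister cap at (356.5,216.5).

```bash
cat > go.py <<'E'
import sys
from h import *
# usage: go.py x y z [yawdeg] : shift/turn in tool units
def go(x,y,z,yaw=None):
    s=env.observe(); R=np.array(s["ee_rot"]); d=R.T@(np.array([x,y,z])-s["ee_pos"])/100
    print("t",round(s["t"],2),"from",np.array(s["ee_pos"]).round(1),"yaw",np.degrees(np.arctan2(R[1,0],R[0,0])).round(1),"shift",d.round(3))
if __name__=="__main__": go(*map(float,sys.argv[1:4]))
E
python3 - <<'E'
from h import *
from go import go
c=cam("top")
print("pot",onz(c,388.2,218.2,67).round(1)); print("can",onz(c,356.5,216.5,96).round(1))
f=lambda x,y,z:onz(c,210+(x-360)/5.8,165+y/8,z)[:2]
P=[f(487,47,22),f(748,250,22),f(668,440,22),f(407,235,22)]
print(np.round(P,0).tolist(),[np.linalg.norm(P[i]-P[i-1]).round(1) for i in range(4)],"centre",np.mean(P,0))
d=(P[0]+P[3]-P[1]-P[2]);d/=np.linalg.norm(d);C=np.mean(P,0)
print("axis +x",d,"pot tgt",C-27.5*d,"can tgt",C+39.5*d,"divider",[((q-C)@d).round(1) for q in (f(590,148,22),f(523,310,10))])
for n,p in dict(blue=(355.5,249.3),yellow=(387.8,249.4),red=(389.2,187.5),green=(354.3,189.7)).items(): print(n,onz(c,*p,68)[:2].round(1))
p=onz(c,356.5,216.5,96); go(p[0],p[1],235)
E
```

```text
pot [ 485.6 -349.1   67. ]
can [ 484.  -265.1   96. ]
[[605.0, 44.0], [540.0, -76.0], [477.0, -42.0], [541.0, 78.0]] [np.float64(72.1), np.float64(136.5), np.float64(71.9), np.float64(135.5)] centre [540.92394657   0.93795676]
axis +x [0.47299487 0.88106518] pot tgt [527.91658762 -23.2913357 ] can tgt [559.60724396  35.74003139] divider [np.float64(10.6), np.float64(11.3)]
blue [ 407.3 -268.1]
yellow [ 409.5 -345.7]
red [ 562.3 -353.2]
green [ 554.4 -267. ]
t 0.25 from [ 135.4 -532.9  238.5] yaw 14.3 shift [ 4.038 -1.737  0.036]
```

move_arm --increments '[[[1,-0.43,0],[0,0,-0.68]],[[1,-0.43,0],[0,0,-0.68]],[[1,-0.43,0],[0,0,-0.68]],[[1,-0.43,0],[0,0,-0.68]]]'

```text
t: 0.75
ee_pos: [222.0, -466.5, 238.8]
ee_rot: [[0.709, 0.705, -0.0], [0.705, -0.709, -0.0], [-0.0, -0.0, -1.0]]
ft_force: [0.5, -0.6, 0.3]
opening: 1.0
grip_force: 0.0
```

move_arm --increments '[[[1,0.13,0],[0,0,0]],[[1,0.13,0],[0,0,0]]]'

```text
t: 1.0
ee_pos: [302.6, -404.7, 238.6]
ee_rot: [[0.712, 0.702, 0.0], [0.702, -0.712, 0.0], [0.0, -0.0, -1.0]]
ft_force: [0.1, -0.1, 0.1]
opening: 1.001
grip_force: 0.0
```

move_arm --increments '[[[1,0.13,0],[0,0,0]],[[1,0.13,0],[0,0,0]],[[1,0.13,0],[0,0,0]]]'

```text
t: 1.38
ee_pos: [383.0, -343.2, 238.6]
ee_rot: [[0.709, 0.705, 0.0], [0.705, -0.709, 0.0], [0.0, -0.0, -1.0]]
ft_force: [-0.8, -0.1, 0.4]
opening: 1.0
grip_force: 0.0
```

```bash
python3 - <<'E'
from h import *
from go import go
c=cam("wrist"); cv2.imwrite("pics/w1.png",c["color"])
for n,p in dict(pot=(485.6,-349.1,67),can=(484,-265,96),blue=(407,-268,74),yellow=(409.5,-346,74),red=(562,-353,74),green=(554,-267,74)).items(): print(n,proj(c,p).round(0))
go(484,-265,180)
E
```

```text
pot [329. 112.]
can [273.  46.]
blue [219. 111.]
yellow [275. 163.]
red [391.  60.]
green [326.  -4.]
t 1.43 from [ 382.1 -344.1  238.6] yaw 44.8 shift [1.281 0.157 0.586]
```

View pics/w1.png

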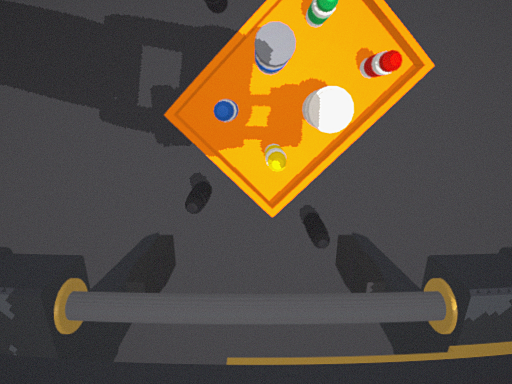

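The wrist view agrees with the predictions to a few pixels: pot lid (332,109), canister cap (275,44), blue (225,110), red (391,60), yellow (276,160).

```bash
python3 - <<'E'
from h import *
from go import go
c=cam("wrist"); img=c["color"]
g=cv2.cvtColor(img,cv2.COLOR_BGR2HSV)
m=cv2.inRange(g,(0,0,190),(180,40,255)); k=max(cv2.findContours(m,0,2)[0],key=cv2.contourArea); (u,v),(a,b),_=cv2.fitEllipse(k); print("pot",u,v,a,b,onz(c,u,v,67).round(1))
m=cv2.inRange(g[:90,240:310],(100,5,100),(140,60,230)); k=max(cv2.findContours(m,0,2)[0],key=cv2.contourArea); (u,v),(a,b),_=cv2.fitEllipse(k);u+=240; print("can",u,v,a,b,onz(c,u,v,96).round(1))
for n in ("blue","yellow","red"):
    for a,ce,b in blobs(img,n)[1]:
        if ce[1]<200: print(n,a,ce,b,"z68",onz(c,*ce,68)[:2].round(1))
E
```

```text
pot 330.8703308105469 107.44188690185547 43.88594055175781 46.76613235473633 [ 488.9 -347.8   67. ]
can 274.2604103088379 42.32105255126953 39.193511962890625 43.8432731628418 [ 486.  -265.1   96. ]
blue 62 [267.4  66.6] [256, 58, 28, 14] z68 [ 470.3 -273.8]
blue 297 [223.2 109.1] [214, 100, 20, 19] z68 [ 409.8 -270.9]
yellow 44 [272.2 146.6] [265, 144, 16, 10] z68 [ 418.2 -333.8]
yellow 293 [276.5 160.1] [268, 150, 18, 21] z68 [ 411.4 -347.4]
red 358 [390.1  59.2] [379, 49, 23, 21] z68 [ 562.8 -354.4]
red 143 [369.3  65.6] [364, 53, 15, 22] z68 [ 543.6 -344.4]
```

move_arm --increments '[[[1,0.1,0.3],[0,0,0]],[[1,0.1,0.3],[0,0,0]],[[1,0.1,0.3],[0,0,0]]]'

```text
t: 1.85
ee_pos: [460.1, -280.3, 207.7]
ee_rot: [[0.709, 0.705, -0.001], [0.705, -0.709, 0.001], [0.0, -0.002, -1.0]]
ft_force: [-0.3, 0.4, 0.8]
opening: 0.998
grip_force: 0.0
```

move_arm --increments '[[[0.28,0.06,0.63],[0,0,0]],[[0.28,0.06,0.63],[0,0,0]],[[0.28,0.06,0.63],[0,0,0]]]'

```text
t: 2.22
ee_pos: [483.4, -266.6, 146.8]
ee_rot: [[0.71, 0.704, 0.0], [0.704, -0.71, -0.001], [-0.0, 0.001, -1.0]]
ft_force: [-0.0, -0.1, 1.1]
opening: 0.995
grip_force: 0.0
```

```bash
python3 go.py 485 -265 46
```

```text
t 2.23 from [ 483.4 -266.6  146.8] yaw 44.8 shift [ 2.300e-02 -1.000e-03  1.008e+00]
```

move_arm --increments '[[[0.02,0,0.5],[0,0,0]],[[0.02,0,0.8],[0,0,0]],[[0.02,0,1],[0,0,0]],[[0.02,0,1],[0,0,0]]]'

```text
t: 2.72
ee_pos: [485.0, -265.0, 46.6]
ee_rot: [[0.71, 0.704, 0.0], [0.704, -0.71, -0.0], [-0.0, 0.001, -1.0]]
ft_force: [-0.1, -0.8, -0.1]
opening: 1.0
grip_force: 0.0
```

move_arm --increments '[[[0,0,0],[0,0,0]],[[0,0,0],[0,0,0]],[[0,0,0],[0,0,0]],[[0,0,0],[0,0,0]],[[0,0,0],[0,0,0]],[[0,0,0],[0,0,0]],[[0,0,0],[0,0,0]],[[0,0,0],[0,0,0]]]' --jaw 0

```text
t: 3.72
ee_pos: [485.3, -263.7, 45.7]
ee_rot: [[0.709, 0.705, -0.0], [0.705, -0.709, 0.0], [-0.0, -0.0, -1.0]]
ft_force: [-0.7, 0.4, -0.7]
opening: 0.404
grip_force: 29.9
```

move_arm --increments '[[[0,0,-0.4],[0,0,0]],[[0,0,-0.8],[0,0,0]],[[0,0,-1],[0,0,0]]]'

```text
t: 4.1
ee_pos: [485.7, -264.0, 147.8]
ee_rot: [[0.709, 0.705, 0.002], [0.705, -0.709, -0.002], [0.0, 0.003, -1.0]]
ft_force: [0.0, 0.4, -2.0]
opening: 0.405
grip_force: 29.9
```

move_arm --increments '[[[0.4,-0.25,0],[0,0,0]],[[0.88,-0.53,0],[0,0,0]],[[0.88,-0.53,0],[0,0,0]]]'

```text
t: 4.47
ee_pos: [510.6, -161.1, 145.9]
ee_rot: [[0.706, 0.708, -0.0], [0.708, -0.706, 0.001], [0.0, -0.001, -1.0]]
ft_force: [-0.8, -0.4, -1.0]
opening: 0.409
grip_force: 29.9
```

move_arm --increments '[[[0.4,-0.25,0],[0,0,0]],[[0.88,-0.53,0],[0,0,0]],[[0.88,-0.53,0],[0,0,0]]]'

```text
t: 4.85
ee_pos: [535.7, -62.3, 145.7]
ee_rot: [[0.706, 0.708, -0.0], [0.708, -0.706, 0.0], [0.0, -0.0, -1.0]]
ft_force: [0.2, -0.5, -0.7]
opening: 0.406
grip_force: 29.9
```

```bash
python3 - <<'E'
from h import *
from go import go
c=cam("wrist"); cv2.imwrite("pics/w2.png",c["color"])
print("pot tgt",proj(c,(528,-23.3,3)),"can tgt",proj(c,(559.6,35.7,3)), "c", proj(c,(541,1,22)))
go(559.6,35.7,46.5)
E
```

```text
pot tgt [221.09418988 161.5320849 ] can tgt [198.15719962  92.95781837] c [208.94919081 136.23060067]
t 4.9 from [535.5 -63.9 145.7] yaw 45.0 shift [ 0.875 -0.534  0.991]
```

View pics/w2.png

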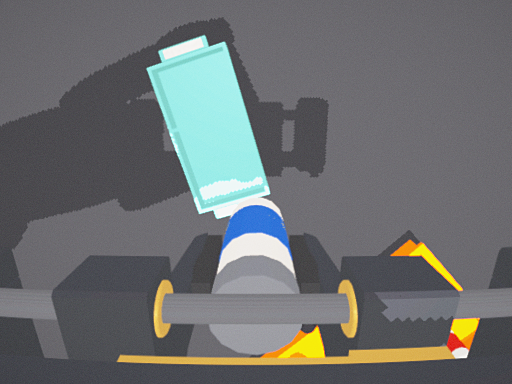

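The wrist view shows the canister held upright and the urine tray rim corners at about (148,69), (224,43), (270,193), (198,213).

```bash
python3 - <<'E'
from h import *
from go import go
c=cam("wrist"); 
P=np.array([onz(c,*p,22)[:2] for p in ((148,69),(224,43),(270,193),(198,213))]); C=P.mean(0)
print(P.round(1).tolist(),[np.linalg.norm(P[i]-P[i-1]).round(1) for i in range(4)],C)
d=(P[0]+P[1]-P[2]-P[3]);d/=np.linalg.norm(d); print(d,"pot",C-27.5*d,"can",C+39.5*d)
# tray lips (white) x-check and divider dark line along axis
g=c["color"].astype(int)
for t in range(-10,30,2):
    p=proj(c,[*(C+t*d),3]).round().astype(int); print(t,g[p[1],p[0]],end=" ")
E
```

```text
[[546.1, 75.0], [606.1, 42.8], [542.6, -76.9], [479.8, -42.5]] [np.float64(134.9), np.float64(68.1), np.float64(135.5), np.float64(71.6)] [ 5.43629795e+02 -3.92404885e-01]
[0.48021894 0.87714866] pot [530.42377432 -24.51399307] can [562.59844299  34.25496724]
-10 [234 238 160] -8 [234 238 158] -6 [234 239 160] -4 [234 238 159] -2 [234 238 160] 0 [235 239 162] 2 [235 238 159] 4 [234 238 158] 6 [233 237 159] 8 [234 238 158] 10 [234 238 159] 12 [235 240 165] 14 [233 238 160] 16 [235 239 161] 18 [235 239 162] 20 [235 239 161] 22 [237 239 165] 24 [236 238 162] 26 [235 238 158] 28 [234 239 161]
```

move_arm --increments '[[[0.4,-0.25,0],[0,0,0]],[[0.88,-0.52,0],[0,0,0]],[[0.88,-0.52,0],[0,0,0]],[[0.88,-0.52,0.4],[0,0,0]],[[0.88,-0.52,0.8],[0,0,0]],[[0.88,-0.52,0.95],[0,0,0]],[[0.88,-0.52,0.99],[0,0,0]],[[0.88,-0.52,0.99],[0,0,0]],[[0.88,-0.52,0.99],[0,0,0]]]'

```text
t: 6.08
ee_pos: [561.6, 34.3, 47.9]
ee_rot: [[0.709, 0.705, 0.002], [0.705, -0.709, -0.0], [0.001, 0.002, -1.0]]
ft_force: [-0.1, -0.2, -0.5]
opening: 0.404
grip_force: 29.9
```

```bash
python3 go.py 561 35 46
```

```text
t 6.08 from [561.6  34.3  47.9] yaw 44.9 shift [ 0.001 -0.01   0.019]
```

move_arm --increments '[[[0,0,0.015],[0,0,0]],[[0,0,0.015],[0,0,0]]]'

```text
t: 6.32
ee_pos: [561.2, 34.5, 45.6]
ee_rot: [[0.709, 0.705, 0.001], [0.705, -0.709, -0.0], [0.0, 0.001, -1.0]]
ft_force: [0.3, 0.2, 1.1]
opening: 0.405
grip_force: 29.9
```

move_arm --increments '[[[0,0,0],[0,0,0]],[[0,0,0],[0,0,0]],[[0,0,0],[0,0,0]],[[0,0,0],[0,0,0]],[[0,0,0],[0,0,0]],[[0,0,0],[0,0,0]],[[0,0,0],[0,0,0]]]' --jaw 1

```text
t: 7.2
ee_pos: [561.0, 34.4, 45.2]
ee_rot: [[0.709, 0.705, -0.0], [0.705, -0.709, 0.0], [-0.0, -0.0, -1.0]]
ft_force: [-0.1, 0.4, 0.1]
opening: 1.001
grip_force: 0.0
```

move_arm --increments '[[[0,0,-0.4],[0,0,0]],[[0,0,-0.8],[0,0,0]],[[0,0,-0.95],[0,0,0]],[[0,0,-0.95],[0,0,0]]]'

```text
t: 7.7
ee_pos: [561.1, 34.4, 140.4]
ee_rot: [[0.709, 0.705, 0.001], [0.705, -0.709, -0.0], [0.001, 0.001, -1.0]]
ft_force: [0.1, -0.3, -0.6]
opening: 0.999
grip_force: 0.0
```

```bash
python3 go.py 487 -348.5 43
```

```text
t 7.7 from [561.1  34.4 140.4] yaw 44.9 shift [-3.227  2.191  0.973]
```

move_arm --increments '[[[-0.4,0.27,0],[0,0,0]],[[-0.81,0.55,0],[0,0,0]]]'

```text
t: 7.95
ee_pos: [541.5, -62.2, 138.3]
ee_rot: [[0.708, 0.706, -0.003], [0.706, -0.708, 0.001], [-0.001, -0.003, -1.0]]
ft_force: [0.6, -0.5, 0.2]
opening: 0.995
grip_force: 0.0
```

move_arm --increments '[[[-0.81,0.55,0],[0,0,0]],[[-0.81,0.55,0],[0,0,0]]]'

```text
t: 8.2
ee_pos: [522.5, -160.0, 138.3]
ee_rot: [[0.71, 0.704, -0.003], [0.704, -0.71, 0.001], [-0.001, -0.003, -1.0]]
ft_force: [0.8, 0.4, 0.2]
opening: 1.001
grip_force: 0.0
```

move_arm --increments '[[[-0.81,0.55,0],[0,0,0]],[[-0.81,0.55,0],[0,0,0]]]'

```text
t: 8.45
ee_pos: [503.9, -256.0, 138.2]
ee_rot: [[0.71, 0.704, -0.003], [0.704, -0.71, 0.002], [-0.001, -0.003, -1.0]]
ft_force: [1.4, 0.3, -0.8]
opening: 1.002
grip_force: 0.0
```

move_arm --increments '[[[-0.81,0.55,0],[0,0,0]],[[-0.81,0.55,0],[0,0,0]],[[-0.81,0.55,0.1],[0,0,0]],[[-0.81,0.55,0.1],[0,0,0]]]'

```text
t: 8.95
ee_pos: [485.9, -348.7, 128.0]
ee_rot: [[0.709, 0.705, -0.003], [0.705, -0.709, 0.003], [0.0, -0.005, -1.0]]
ft_force: [0.8, 1.0, -0.3]
opening: 1.002
grip_force: 0.0
```

```bash
python3 go.py 487 -348.5 43
```

```text
t 8.95 from [ 485.9 -348.7  128. ] yaw 44.9 shift [0.009 0.01  0.85 ]
```

move_arm --increments '[[[0.01,0.01,0.4],[0,0,0]],[[0.01,0.01,0.7],[0,0,0]],[[0.01,0.01,0.85],[0,0,0]],[[0.01,0.01,0.85],[0,0,0]]]'

```text
t: 9.45
ee_pos: [488.0, -349.2, 44.8]
ee_rot: [[0.708, 0.706, -0.001], [0.706, -0.708, 0.001], [0.0, -0.002, -1.0]]
ft_force: [-1.0, 0.2, 0.5]
opening: 0.996
grip_force: 0.0
```

move_arm --increments '[[[0,0,0],[0,0,0]],[[0,0,0],[0,0,0]],[[0,0,0],[0,0,0]],[[0,0,0],[0,0,0]],[[0,0,0],[0,0,0]],[[0,0,0],[0,0,0]],[[0,0,0],[0,0,0]]]' --jaw 0

```text
t: 10.32
ee_pos: [488.0, -350.1, 45.4]
ee_rot: [[0.709, 0.705, 0.0], [0.705, -0.709, -0.0], [-0.0, 0.0, -1.0]]
ft_force: [0.1, 0.5, 2.8]
opening: 0.518
grip_force: 30.0
```

move_arm --increments '[[[0,0,-0.3],[0,0,0]],[[0,0,-0.7],[0,0,0]],[[0,0,-1],[0,0,0]],[[0,0,-1],[0,0,0]]]'

```text
t: 10.82
ee_pos: [488.5, -350.6, 147.0]
ee_rot: [[0.709, 0.705, 0.003], [0.705, -0.709, -0.003], [-0.0, 0.004, -1.0]]
ft_force: [-0.7, -0.6, -1.4]
opening: 0.52
grip_force: 30.0
```

```bash
python3 go.py 529.5 -24 142
```

```text
t 10.82 from [ 488.5 -350.6  147. ] yaw 44.9 shift [ 2.594 -2.026  0.042]
```

move_arm --increments '[[[0.43,-0.34,0],[0,0,0]],[[0.86,-0.67,0],[0,0,0]],[[0.86,-0.67,0],[0,0,0]]]'

```text
t: 11.2
ee_pos: [501.4, -238.4, 143.9]
ee_rot: [[0.706, 0.708, -0.002], [0.708, -0.706, 0.002], [-0.0, -0.003, -1.0]]
ft_force: [0.0, -0.1, -0.6]
opening: 0.519
grip_force: 30.0
```

move_arm --increments '[[[0.43,-0.34,0],[0,0,0]],[[0.86,-0.67,0],[0,0,0]],[[0.86,-0.67,0],[0,0,0]]]'

```text
t: 11.58
ee_pos: [515.1, -131.4, 144.2]
ee_rot: [[0.706, 0.708, -0.002], [0.708, -0.706, 0.001], [-0.0, -0.002, -1.0]]
ft_force: [-0.4, 0.1, -0.4]
opening: 0.517
grip_force: 30.0
```

move_arm --increments '[[[0.43,-0.34,0],[0,0,0]],[[0.86,-0.67,0],[0,0,0]],[[0.86,-0.67,0],[0,0,0]],[[0.86,-0.67,0],[0,0,0]]]'

```text
t: 12.08
ee_pos: [529.2, -27.0, 144.6]
ee_rot: [[0.71, 0.705, -0.001], [0.705, -0.71, -0.0], [-0.001, -0.0, -1.0]]
ft_force: [-0.1, -0.6, -0.2]
opening: 0.52
grip_force: 30.0
```

```bash
python3 - <<'E'
from h import *
from go import go
c=cam("top");w=cam("wrist"); cv2.imwrite("pics/t3.png",np.hstack([cv2.resize(c["color"][120:270,180:300],(432,540),interpolation=2),cv2.resize(w["color"],(360,270))[:].repeat(2,0)]))
go(529.5,-24,46)
E
```

```text
t 12.18 from [529.1 -27.3 144.9] yaw 44.7 shift [ 0.027 -0.021  0.989]
```

View pics/t3.png

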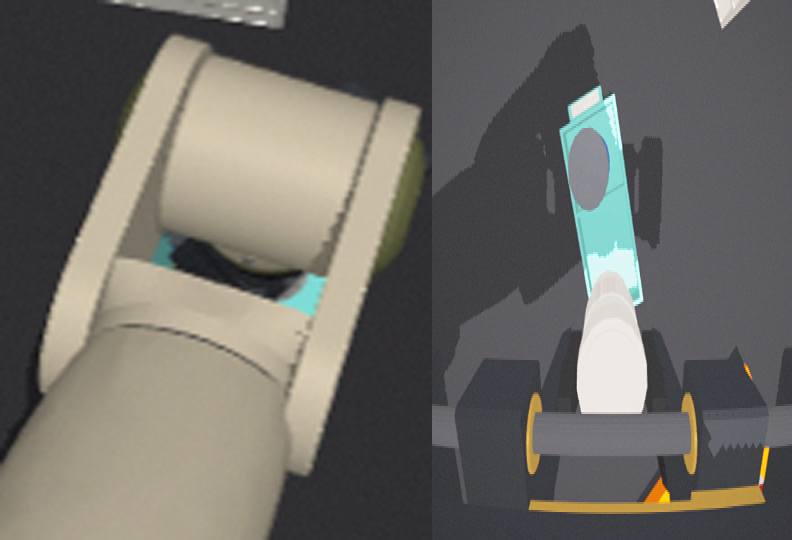

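The wrist half shows the canister upright in the far, smaller pocket, with the divider just below it. The larger pocket is free and the pot hangs straight in the gripper.

move_arm --increments '[[[0.02,-0.02,0.4],[0,0,0]],[[0.02,-0.02,0.8],[0,0,0]],[[0.02,-0.02,0.95],[0,0,0]],[[0.02,-0.02,0.98],[0,0,0]],[[0.02,-0.02,0.98],[0,0,0]],[[0.02,-0.02,0.98],[0,0,0]]]'

```text
t: 12.92
ee_pos: [529.6, -23.0, 48.4]
ee_rot: [[0.709, 0.705, 0.002], [0.705, -0.709, -0.001], [0.001, 0.002, -1.0]]
ft_force: [0.5, 0.4, -0.3]
opening: 0.52
grip_force: 30.0
```

```bash
python3 go.py 529.5 -24 46
```

```text
t 12.93 from [529.6 -23.   48.4] yaw 44.9 shift [-0.008  0.006  0.024]
```

move_arm --increments '[[[0,0,0.02],[0,0,0]],[[0,0,0.02],[0,0,0]]]'

```text
t: 13.18
ee_pos: [529.2, -22.7, 45.4]
ee_rot: [[0.709, 0.705, 0.0], [0.705, -0.709, -0.0], [0.0, 0.0, -1.0]]
ft_force: [-0.5, 0.1, 0.2]
opening: 0.518
grip_force: 30.0
```

move_arm --increments '[[[0,0,0],[0,0,0]],[[0,0,0],[0,0,0]],[[0,0,0],[0,0,0]],[[0,0,0],[0,0,0]],[[0,0,0],[0,0,0]],[[0,0,0],[0,0,0]],[[0,0,0],[0,0,0]]]' --jaw 1

```text
t: 14.05
ee_pos: [529.1, -22.7, 45.2]
ee_rot: [[0.709, 0.705, -0.0], [0.705, -0.709, 0.0], [0.0, -0.0, -1.0]]
ft_force: [0.2, -0.7, 0.4]
opening: 1.0
grip_force: 0.0
```

move_arm --increments '[[[0,0,-0.4],[0,0,0]],[[0,0,-0.8],[0,0,0]],[[0,0,-0.95],[0,0,0]],[[0,0,-0.95],[0,0,0]]]'

```text
t: 14.55
ee_pos: [529.4, -22.8, 141.1]
ee_rot: [[0.709, 0.705, 0.002], [0.705, -0.709, -0.001], [0.001, 0.002, -1.0]]
ft_force: [0.1, -0.5, 0.6]
opening: 0.999
grip_force: 0.0
```

```bash
python3 go.py 408.5 -269.5 140
```

```text
t 14.55 from [529.4 -22.8 141.1] yaw 44.9 shift [-2.597  0.896  0.01 ]
```

move_arm --increments '[[[-0.43,0.15,0],[0,0,0]],[[-0.87,0.3,0],[0,0,0]]]'

```text
t: 14.8
ee_pos: [487.6, -105.9, 139.1]
ee_rot: [[0.708, 0.706, -0.002], [0.706, -0.708, 0.001], [-0.001, -0.002, -1.0]]
ft_force: [-0.2, 0.3, 0.3]
opening: 1.0
grip_force: 0.0
```

move_arm --increments '[[[-0.43,0.15,0],[0,0,0]],[[-0.87,0.3,0],[0,0,0]]]'

```text
t: 15.05
ee_pos: [446.9, -189.0, 139.2]
ee_rot: [[0.709, 0.705, -0.001], [0.705, -0.709, 0.001], [-0.0, -0.002, -1.0]]
ft_force: [0.5, -0.1, -0.0]
opening: 1.002
grip_force: 0.0
```

move_arm --increments '[[[-0.86,0.3,0],[0,0,0]],[[-0.86,0.3,0],[0,0,0]],[[-0.86,0.3,0.1],[0,0,0]],[[-0.86,0.3,0.1],[0,0,0]]]'

```text
t: 15.55
ee_pos: [408.0, -268.6, 128.8]
ee_rot: [[0.709, 0.706, -0.002], [0.706, -0.709, 0.003], [0.0, -0.003, -1.0]]
ft_force: [-0.6, 0.3, 0.2]
opening: 0.998
grip_force: 0.0
```

```bash
python3 - <<'E'
from h import *
from go import go
go(408.5,-269.5,27.5)
c=cam("top"); img=c["color"]; cv2.imwrite("pics/t4.png",cv2.resize(img[120:310,60:430],(740,380),interpolation=2))
E
```

```text
t 15.55 from [ 408.  -268.6  128.8] yaw 44.9 shift [-0.003  0.013  1.013]
```

View pics/t4.png

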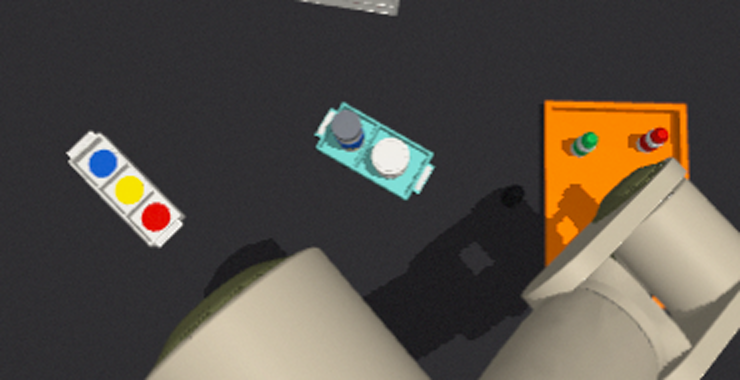

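Pot and canister both stand in their pockets, with the pot lid at crop px (391,157) and the canister cap at (348,127). Next is blue.

move_arm --increments '[[[0,0.01,0.4],[0,0,0]],[[0,0.01,0.8],[0,0,0]],[[0,0.01,1],[0,0,0]],[[0,0.01,1],[0,0,0]]]'

```text
t: 16.1
ee_pos: [409.0, -269.2, 29.3]
ee_rot: [[0.708, 0.706, -0.002], [0.706, -0.708, 0.002], [0.0, -0.003, -1.0]]
ft_force: [0.1, -0.2, 0.7]
opening: 1.0
grip_force: 0.0
```

move_arm --increments '[[[0,0,0],[0,0,0]],[[0,0,0],[0,0,0]],[[0,0,0],[0,0,0]],[[0,0,0],[0,0,0]],[[0,0,0],[0,0,0]],[[0,0,0],[0,0,0]],[[0,0,0],[0,0,0]],[[0,0,0],[0,0,0]],[[0,0,0],[0,0,0]]]' --jaw 0

```text
t: 17.23
ee_pos: [408.9, -270.6, 30.2]
ee_rot: [[0.709, 0.705, -0.0], [0.705, -0.709, 0.0], [-0.0, -0.0, -1.0]]
ft_force: [0.9, 0.1, 0.3]
opening: 0.261
grip_force: 30.0
```

move_arm --increments '[[[0,0,-0.3],[0,0,0]],[[0,0,-0.7],[0,0,0]],[[0,0,-1],[0,0,0]],[[0,0,-1],[0,0,0]]]'

```text
t: 17.73
ee_pos: [409.5, -271.2, 131.8]
ee_rot: [[0.709, 0.705, 0.003], [0.705, -0.709, -0.003], [-0.0, 0.004, -1.0]]
ft_force: [0.7, 0.1, -0.1]
opening: 0.258
grip_force: 30.0
```

```bash
python3 go.py 518 362 130
```

```text
t 17.73 from [ 409.5 -271.2  131.8] yaw 44.9 shift [ 5.235e+00 -3.723e+00  2.000e-03]
```

move_arm --increments '[[[0.4,-0.28,0],[0,0,0]],[[0.87,-0.62,0],[0,0,0]]]'

```text
t: 17.98
ee_pos: [426.5, -164.4, 128.9]
ee_rot: [[0.71, 0.704, -0.001], [0.704, -0.71, 0.001], [-0.0, -0.002, -1.0]]
ft_force: [0.8, -1.0, -0.7]
opening: 0.264
grip_force: 30.0
```

move_arm --increments '[[[0.44,-0.31,0],[0,0,0]],[[0.87,-0.62,0],[0,0,0]]]'

```text
t: 18.23
ee_pos: [444.3, -58.2, 129.0]
ee_rot: [[0.709, 0.705, -0.002], [0.705, -0.709, 0.001], [-0.001, -0.002, -1.0]]
ft_force: [0.8, 0.3, -0.8]
opening: 0.259
grip_force: 30.0
```

move_arm --increments '[[[0.44,-0.31,0],[0,0,0]],[[0.87,-0.62,0],[0,0,0]]]'

```text
t: 18.48
ee_pos: [462.3, 47.1, 128.9]
ee_rot: [[0.709, 0.705, -0.002], [0.705, -0.709, 0.0], [-0.001, -0.002, -1.0]]
ft_force: [0.3, -1.3, -0.6]
opening: 0.262
grip_force: 30.0
```

move_arm --increments '[[[0.44,-0.31,0],[0,0,0]],[[0.87,-0.62,0],[0,0,0]]]'

```text
t: 18.73
ee_pos: [480.2, 152.4, 128.8]
ee_rot: [[0.709, 0.705, -0.002], [0.705, -0.709, -0.0], [-0.002, -0.001, -1.0]]
ft_force: [0.2, -0.6, -0.4]
opening: 0.26
grip_force: 30.0
```

move_arm --increments '[[[0.44,-0.31,0],[0,0,0]],[[0.87,-0.62,0],[0,0,0]],[[0.87,-0.62,0],[0,0,0]]]'

```text
t: 19.1
ee_pos: [498.0, 258.5, 128.3]
ee_rot: [[0.706, 0.708, -0.002], [0.708, -0.706, -0.0], [-0.002, -0.001, -1.0]]
ft_force: [0.6, -0.7, -0.3]
opening: 0.262
grip_force: 30.0
```

```bash
python3 - <<'E'
from h import *
from go import go
c=cam("wrist"); cv2.imwrite("pics/w5.png",c["color"])
P={}
for n,t in (("blue",(518,362)),("yellow",(484,324)),("red",(449,286))):
    print(n,"expect",proj(c,(*t,3)).round())
    for a,ce,b in blobs(c["color"],n,60)[1]: print("  ",a,ce,b,"z3",onz(c,*ce,3)[:2].round(1))
go(518,362,32)
E
```

```text
blue expect [187.  91.]
   1479 [189.5  89.9] [169, 68, 42, 45] z3 [520.  360.8]
   758 [255.4 235.1] [232, 222, 47, 34] z3 [464.2 224.2]
   1362 [254.8 278.8] [231, 260, 49, 34] z3 [428.6 189.3]
   94 [454.8 323.7] [447, 319, 15, 16] z3 [546.9 -19. ]
yellow expect [193. 149.]
   1322 [195.1 148.9] [175, 129, 41, 41] z3 [485.5 323. ]
red expect [198. 203.]
   1111 [200. 202.] [181, 184, 39, 37] z3 [451.  285.8]
t 19.15 from [497.9 256.8 128.4] yaw 45.0 shift [ 0.888 -0.6    0.963]
```

View pics/w5.png

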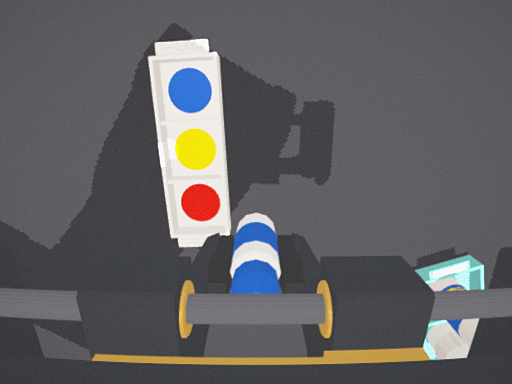

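The discs seen by the wrist camera agree with the plan to 2 mm: blue (190,90), yellow (195,149), red (200,202). The blue bottle hangs straight.

move_arm --increments '[[[0.44,-0.3,0],[0,0,0]],[[0.89,-0.59,0],[0,0,0]],[[0.89,-0.59,0],[0,0,0]],[[0.89,-0.59,0.4],[0,0,0]],[[0.89,-0.59,0.8],[0,0,0]],[[0.89,-0.59,0.95],[0,0,0]],[[0.89,-0.59,0.97],[0,0,0]],[[0.89,-0.59,0.97],[0,0,0]],[[0.89,-0.59,0.97],[0,0,0]]]'

```text
t: 20.27
ee_pos: [520.7, 360.7, 34.6]
ee_rot: [[0.709, 0.705, 0.002], [0.705, -0.709, 0.001], [0.002, 0.001, -1.0]]
ft_force: [-0.3, -0.3, 0.4]
opening: 0.262
grip_force: 30.0
```

```bash
python3 go.py 519 361.5 30.5
```

```text
t 20.27 from [520.7 360.7  34.6] yaw 44.9 shift [-0.006 -0.018  0.041]
```

move_arm --increments '[[[0,-0.01,0.02],[0,0,0]],[[0,-0.01,0.04],[0,0,0]],[[0,-0.01,0.04],[0,0,0]]]'

```text
t: 20.65
ee_pos: [519.6, 361.5, 30.2]
ee_rot: [[0.709, 0.705, 0.001], [0.705, -0.709, 0.001], [0.001, 0.0, -1.0]]
ft_force: [-2.2, -1.0, 5.8]
opening: 0.26
grip_force: 30.0
```

move_arm --increments '[[[0,0,0],[0,0,0]],[[0,0,0],[0,0,0]],[[0,0,0],[0,0,0]],[[0,0,0],[0,0,0]],[[0,0,0],[0,0,0]],[[0,0,0],[0,0,0]],[[0,0,0],[0,0,0]]]' --jaw 1

```text
t: 21.52
ee_pos: [519.4, 361.2, 29.2]
ee_rot: [[0.709, 0.705, -0.0], [0.705, -0.709, -0.0], [-0.0, 0.0, -1.0]]
ft_force: [1.0, -0.7, 0.2]
opening: 0.998
grip_force: 0.0
```

move_arm --increments '[[[0,0,-0.4],[0,0,0]],[[0,0,-0.8],[0,0,0]],[[0,0,-1],[0,0,0]],[[0,0,-1],[0,0,0]]]'

```text
t: 22.02
ee_pos: [519.9, 361.5, 130.7]
ee_rot: [[0.709, 0.705, 0.003], [0.705, -0.709, 0.001], [0.003, 0.001, -1.0]]
ft_force: [0.7, 0.1, -0.3]
opening: 1.002
grip_force: 0.0
```

```bash
python3 go.py 410.5 -346.5 130
```

```text
t 22.02 from [519.9 361.5 130.7] yaw 44.9 shift [-5.77   4.247 -0.006]
```

move_arm --increments '[[[-0.48,0.35,0],[0,0,0]],[[-0.96,0.71,0],[0,0,0]],[[-0.96,0.71,0],[0,0,0]]]'

```text
t: 22.4
ee_pos: [500.5, 240.2, 128.1]
ee_rot: [[0.712, 0.702, -0.003], [0.702, -0.712, -0.001], [-0.003, -0.001, -1.0]]
ft_force: [0.2, 0.1, -0.0]
opening: 0.999
grip_force: 0.0
```

move_arm --increments '[[[-0.48,0.35,0],[0,0,0]],[[-0.96,0.71,0],[0,0,0]]]'

```text
t: 22.65
ee_pos: [483.0, 124.6, 128.3]
ee_rot: [[0.707, 0.707, -0.001], [0.707, -0.707, 0.0], [-0.001, -0.001, -1.0]]
ft_force: [0.8, -0.8, 0.3]
opening: 1.004
grip_force: 0.0
```

move_arm --increments '[[[-0.48,0.35,0],[0,0,0]],[[-0.96,0.71,0],[0,0,0]]]'

```text
t: 22.9
ee_pos: [465.2, 6.1, 128.5]
ee_rot: [[0.708, 0.706, -0.001], [0.706, -0.708, 0.0], [-0.0, -0.001, -1.0]]
ft_force: [0.2, -0.1, 0.4]
opening: 0.998
grip_force: 0.0
```

move_arm --increments '[[[-0.48,0.35,0],[0,0,0]],[[-0.96,0.71,0],[0,0,0]]]'

```text
t: 23.15
ee_pos: [447.3, -112.2, 128.6]
ee_rot: [[0.708, 0.706, -0.001], [0.706, -0.708, 0.001], [0.0, -0.001, -1.0]]
ft_force: [1.3, -0.9, 0.0]
opening: 1.0
grip_force: 0.0
```

move_arm --increments '[[[-0.48,0.35,0],[0,0,0]],[[-0.96,0.71,0],[0,0,0]]]'

```text
t: 23.4
ee_pos: [429.4, -230.4, 128.5]
ee_rot: [[0.709, 0.706, -0.001], [0.706, -0.709, 0.001], [0.0, -0.001, -1.0]]
ft_force: [0.6, -0.2, -0.7]
opening: 1.003
grip_force: 0.0
```

move_arm --increments '[[[-0.48,0.35,0],[0,0,0]],[[-0.96,0.71,0],[0,0,0]],[[-0.96,0.71,0],[0,0,0]],[[-0.96,0.71,0],[0,0,0]]]'

```text
t: 23.9
ee_pos: [411.8, -346.1, 128.3]
ee_rot: [[0.709, 0.706, -0.001], [0.706, -0.709, 0.002], [0.001, -0.002, -1.0]]
ft_force: [0.3, 0.6, 0.5]
opening: 0.995
grip_force: 0.0
```

```bash
python3 go.py 410.5 -346.5 28
```

```text
t 23.9 from [ 411.8 -346.1  128.3] yaw 44.9 shift [-0.012 -0.004  1.003]
```

move_arm --increments '[[[-0.01,0,0.4],[0,0,0]],[[-0.01,0,0.8],[0,0,0]],[[-0.01,0,1],[0,0,0]],[[-0.01,0,1],[0,0,0]]]'

```text
t: 24.4
ee_pos: [411.0, -345.6, 28.1]
ee_rot: [[0.708, 0.707, -0.002], [0.707, -0.708, 0.003], [0.001, -0.003, -1.0]]
ft_force: [-0.4, 0.5, 0.3]
opening: 0.997
grip_force: 0.0
```

move_arm --increments '[[[0,0,0],[0,0,0]],[[0,0,0],[0,0,0]],[[0,0,0],[0,0,0]],[[0,0,0],[0,0,0]],[[0,0,0],[0,0,0]],[[0,0,0],[0,0,0]],[[0,0,0],[0,0,0]],[[0,0,0],[0,0,0]],[[0,0,0],[0,0,0]]]' --jaw 0

```text
t: 25.52
ee_pos: [410.8, -347.7, 29.2]
ee_rot: [[0.709, 0.705, -0.0], [0.705, -0.709, 0.0], [0.0, -0.0, -1.0]]
ft_force: [-0.2, -0.1, -0.9]
opening: 0.263
grip_force: 30.0
```

move_arm --increments '[[[0,0,-0.3],[0,0,0]],[[0,0,-0.7],[0,0,0]],[[0,0,-1],[0,0,0]],[[0,0,-1],[0,0,0]]]'

```text
t: 26.02
ee_pos: [411.4, -348.3, 131.0]
ee_rot: [[0.709, 0.705, 0.003], [0.705, -0.709, -0.003], [-0.001, 0.004, -1.0]]
ft_force: [-0.1, -0.7, -0.6]
opening: 0.263
grip_force: 30.0
```

```bash
python3 go.py 485 323.5 130
```

```text
t 26.02 from [ 411.4 -348.3  131. ] yaw 44.9 shift [ 5.261 -4.243 -0.011]
```

move_arm --increments '[[[0.4,-0.32,0],[0,0,0]],[[0.88,-0.71,0],[0,0,0]],[[0.88,-0.71,0],[0,0,0]]]'

```text
t: 26.4
ee_pos: [422.6, -231.6, 128.0]
ee_rot: [[0.706, 0.708, -0.003], [0.708, -0.706, 0.003], [0.0, -0.004, -1.0]]
ft_force: [0.0, -0.4, -0.6]
opening: 0.264
grip_force: 30.0
```

move_arm --increments '[[[0.44,-0.36,0],[0,0,0]],[[0.88,-0.71,0],[0,0,0]]]'

```text
t: 26.65
ee_pos: [435.4, -122.4, 128.2]
ee_rot: [[0.71, 0.704, -0.001], [0.704, -0.71, 0.001], [-0.0, -0.001, -1.0]]
ft_force: [0.6, -0.2, -0.2]
opening: 0.26
grip_force: 30.0
```

move_arm --increments '[[[0.44,-0.36,0],[0,0,0]],[[0.88,-0.71,0],[0,0,0]]]'

```text
t: 26.9
ee_pos: [447.9, -9.5, 128.4]
ee_rot: [[0.71, 0.705, -0.001], [0.705, -0.71, 0.0], [-0.001, -0.001, -1.0]]
ft_force: [1.6, -0.0, -0.6]
opening: 0.26
grip_force: 30.0
```

move_arm --increments '[[[0.44,-0.36,0],[0,0,0]],[[0.88,-0.71,0],[0,0,0]]]'

```text
t: 27.15
ee_pos: [460.3, 103.0, 128.3]
ee_rot: [[0.709, 0.705, -0.001], [0.705, -0.709, -0.0], [-0.001, -0.001, -1.0]]
ft_force: [0.4, 0.1, -0.0]
opening: 0.262
grip_force: 30.0
```

move_arm --increments '[[[0.44,-0.36,0],[0,0,0]],[[0.88,-0.71,0],[0,0,0]],[[0.88,-0.71,0],[0,0,0]]]'

```text
t: 27.52
ee_pos: [472.5, 216.6, 127.9]
ee_rot: [[0.706, 0.708, -0.001], [0.708, -0.706, -0.0], [-0.001, -0.001, -1.0]]
ft_force: [-0.4, -0.1, -0.1]
opening: 0.263
grip_force: 30.0
```

```bash
python3 - <<'E'
from h import *
from go import go
c=cam("wrist"); cv2.imwrite("pics/w6.png",c["color"])
for n in ("blue","yellow","red"):
    for a,ce,b in blobs(c["color"],n,60)[1]: print(n,a,ce,b,"z3",onz(c,*ce,3)[:2].round(1),"z68",onz(c,*ce,68)[:2].round(1))
go(485,323.5,32)
E
```

```text
blue 589 [150.   13.9] [129, 0, 36, 28] z3 [516.7 383.2] z68 [519.  356.1]
blue 798 [175.1  37.5] [152, 8, 43, 47] z3 [517.5 355.8] z68 [519.7 335.3]
blue 62 [442.2 250.7] [434, 243, 26, 23] z3 [562.8  32.2] z68 [554.   89.4]
blue 862 [459.3 265.1] [442, 250, 49, 40] z3 [566.8   3.5] z68 [557.1  67.6]
yellow 1499 [178.8  94.2] [158, 72, 43, 45] z3 [485.6 323.1] z68 [495.4 310.4]
yellow 808 [255.3 236.6] [231, 223, 49, 36] z3 [437.8 181.3] z68 [459.1 202.6]
yellow 243 [446.4 255. ] [436, 244, 31, 31] z3 [563.2  24.6] z68 [554.4  83.6]
yellow 1315 [255.  279.3] [231, 261, 49, 33] z3 [403.3 147. ] z68 [432.8 176.6]
red 1253 [184.8 152.7] [165, 133, 40, 40] z3 [451.1 285.4] z68 [469.2 281.8]
t 27.57 from [472.4 214.8 128. ] yaw 45.0 shift [ 0.859 -0.679  0.959]
```

View pics/w6.png

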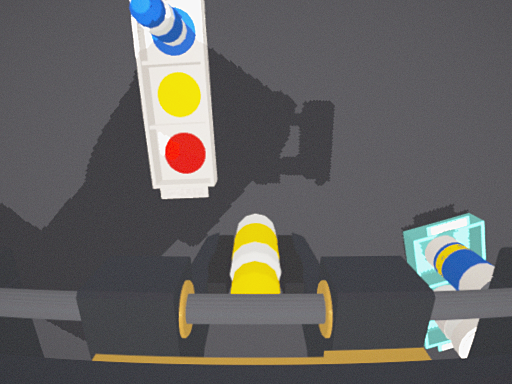

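Blue stands on its disc at about (170,30). The yellow disc is at (179,94), where planned.

move_arm --increments '[[[0.44,-0.34,0],[0,0,0]],[[0.86,-0.67,0],[0,0,0]],[[0.86,-0.67,0],[0,0,0]],[[0.86,-0.67,0.4],[0,0,0]],[[0.86,-0.67,0.8],[0,0,0]],[[0.86,-0.67,0.95],[0,0,0]],[[0.86,-0.67,0.97],[0,0,0]],[[0.86,-0.67,0.97],[0,0,0]],[[0.86,-0.67,0.97],[0,0,0]]]'

```text
t: 28.7
ee_pos: [486.7, 322.5, 33.4]
ee_rot: [[0.709, 0.705, 0.002], [0.705, -0.709, 0.001], [0.002, 0.001, -1.0]]
ft_force: [-0.4, -0.3, -0.0]
opening: 0.261
grip_force: 30.0
```

```bash
python3 go.py 485 323.5 29.5
```

```text
t 28.7 from [486.7 322.5  33.4] yaw 44.9 shift [-0.005 -0.019  0.039]
```

move_arm --increments '[[[0,-0.01,0.02],[0,0,0]],[[0,-0.01,0.03],[0,0,0]],[[0,-0.01,0.03],[0,0,0]]]'

```text
t: 29.08
ee_pos: [485.3, 323.2, 29.3]
ee_rot: [[0.709, 0.705, -0.0], [0.705, -0.709, 0.0], [-0.0, -0.0, -1.0]]
ft_force: [-0.0, 0.4, -1.0]
opening: 0.262
grip_force: 30.0
```

move_arm --increments '[[[0,0,0],[0,0,0]],[[0,0,0],[0,0,0]],[[0,0,0],[0,0,0]],[[0,0,0],[0,0,0]],[[0,0,0],[0,0,0]],[[0,0,0],[0,0,0]],[[0,0,0],[0,0,0]]]' --jaw 1

```text
t: 29.95
ee_pos: [485.4, 323.1, 29.2]
ee_rot: [[0.709, 0.705, 0.0], [0.705, -0.709, -0.0], [0.0, 0.0, -1.0]]
ft_force: [-0.2, -0.4, -0.2]
opening: 1.0
grip_force: 0.0
```

move_arm --increments '[[[0,0,-0.4],[0,0,0]],[[0,0,-0.8],[0,0,0]],[[0,0,-1],[0,0,0]],[[0,0,-1],[0,0,0]]]'

```text
t: 30.45
ee_pos: [485.9, 323.4, 130.5]
ee_rot: [[0.709, 0.705, 0.003], [0.705, -0.709, 0.001], [0.003, 0.001, -1.0]]
ft_force: [-0.1, 0.3, -0.8]
opening: 0.999
grip_force: 0.0
```

```bash
python3 go.py 562.5 -354 130
```

```text
t 30.45 from [485.9 323.4 130.5] yaw 44.9 shift [-4.234e+00  5.342e+00 -1.000e-03]
```

move_arm --increments '[[[-0.35,0.45,0],[0,0,0]],[[-0.71,0.89,0],[0,0,0]],[[-0.71,0.89,0],[0,0,0]]]'

```text
t: 30.82
ee_pos: [497.8, 207.0, 128.0]
ee_rot: [[0.712, 0.702, -0.002], [0.702, -0.712, -0.001], [-0.002, -0.001, -1.0]]
ft_force: [0.3, 0.5, -0.1]
opening: 0.998
grip_force: 0.0
```

move_arm --increments '[[[-0.35,0.45,0],[0,0,0]],[[-0.71,0.89,0],[0,0,0]]]'

```text
t: 31.08
ee_pos: [510.0, 96.6, 128.3]
ee_rot: [[0.707, 0.707, -0.001], [0.707, -0.707, 0.0], [-0.001, -0.001, -1.0]]
ft_force: [0.5, -0.2, 0.9]
opening: 1.002
grip_force: 0.0
```

move_arm --increments '[[[-0.35,0.45,0],[0,0,0]],[[-0.71,0.89,0],[0,0,0]]]'

```text
t: 31.32
ee_pos: [522.7, -17.2, 128.3]
ee_rot: [[0.708, 0.706, -0.001], [0.706, -0.708, 0.001], [-0.0, -0.001, -1.0]]
ft_force: [0.9, 0.4, 0.8]
opening: 0.997
grip_force: 0.0
```

move_arm --increments '[[[-0.35,0.45,0],[0,0,0]],[[-0.71,0.89,0],[0,0,0]]]'

```text
t: 31.58
ee_pos: [535.3, -130.4, 128.2]
ee_rot: [[0.708, 0.706, -0.001], [0.706, -0.708, 0.001], [-0.0, -0.001, -1.0]]
ft_force: [0.1, 0.0, -0.4]
opening: 0.999
grip_force: 0.0
```

move_arm --increments '[[[-0.35,0.45,0],[0,0,0]],[[-0.71,0.89,0],[0,0,0]]]'

```text
t: 31.82
ee_pos: [548.0, -243.5, 128.1]
ee_rot: [[0.708, 0.706, -0.001], [0.706, -0.708, 0.001], [0.0, -0.002, -1.0]]
ft_force: [1.5, 0.2, -0.5]
opening: 1.001
grip_force: 0.0
```

move_arm --increments '[[[-0.35,0.45,0],[0,0,0]],[[-0.71,0.89,0],[0,0,0]],[[-0.71,0.89,0],[0,0,0]],[[-0.71,0.89,0],[0,0,0]]]'

```text
t: 32.33
ee_pos: [560.3, -354.5, 128.0]
ee_rot: [[0.708, 0.706, -0.001], [0.706, -0.708, 0.002], [0.0, -0.002, -1.0]]
ft_force: [-0.3, 0.1, 0.4]
opening: 0.999
grip_force: 0.0
```

```bash
python3 go.py 562.5 -354 28
```

```text
t 32.33 from [ 560.3 -354.5  128. ] yaw 44.9 shift [0.019 0.014 1.   ]
```

move_arm --increments '[[[0.02,0.01,0.4],[0,0,0]],[[0.02,0.01,0.8],[0,0,0]],[[0.02,0.01,0.99],[0,0,0]],[[0.02,0.01,0.99],[0,0,0]]]'

```text
t: 32.83
ee_pos: [562.1, -352.9, 28.9]
ee_rot: [[0.708, 0.707, -0.003], [0.707, -0.708, 0.003], [0.0, -0.004, -1.0]]
ft_force: [0.1, -0.7, -0.3]
opening: 1.005
grip_force: 0.0
```

move_arm --increments '[[[0,0,0],[0,0,0]],[[0,0,0],[0,0,0]],[[0,0,0],[0,0,0]],[[0,0,0],[0,0,0]],[[0,0,0],[0,0,0]],[[0,0,0],[0,0,0]],[[0,0,0],[0,0,0]],[[0,0,0],[0,0,0]],[[0,0,0],[0,0,0]]]' --jaw 0

```text
t: 33.95
ee_pos: [562.1, -355.2, 30.2]
ee_rot: [[0.709, 0.705, -0.0], [0.705, -0.709, 0.0], [-0.0, -0.0, -1.0]]
ft_force: [-0.3, -0.3, -0.1]
opening: 0.262
grip_force: 30.0
```

move_arm --increments '[[[0,0,-0.3],[0,0,0]],[[0,0,-0.7],[0,0,0]],[[0,0,-1],[0,0,0]],[[0,0,-1],[0,0,0]]]'

```text
t: 34.45
ee_pos: [562.9, -355.7, 132.5]
ee_rot: [[0.709, 0.705, 0.003], [0.705, -0.709, -0.003], [0.0, 0.005, -1.0]]
ft_force: [0.2, -0.5, -0.5]
opening: 0.26
grip_force: 30.0
```

```bash
python3 go.py 450.5 286 130
```

```text
t 34.45 from [ 562.9 -355.7  132.5] yaw 44.9 shift [ 3.730e+00 -5.341e+00  1.000e-03]
```

move_arm --increments '[[[0.28,-0.4,-0.05],[0,0,0]],[[0.62,-0.89,-0.05],[0,0,0]],[[0.62,-0.89,-0.05],[0,0,0]]]'

```text
t: 34.83
ee_pos: [542.3, -244.6, 134.1]
ee_rot: [[0.706, 0.708, -0.003], [0.708, -0.706, 0.003], [-0.0, -0.004, -1.0]]
ft_force: [-0.3, -0.2, -0.2]
opening: 0.262
grip_force: 30.0
```

move_arm --increments '[[[0.31,-0.45,0],[0,0,0]],[[0.62,-0.89,0],[0,0,0]]]'

```text
t: 35.08
ee_pos: [524.1, -141.1, 134.0]
ee_rot: [[0.71, 0.704, -0.001], [0.704, -0.71, 0.001], [-0.0, -0.001, -1.0]]
ft_force: [0.5, 0.8, -0.4]
opening: 0.263
grip_force: 30.0
```

move_arm --increments '[[[0.31,-0.45,0],[0,0,0]],[[0.62,-0.89,0],[0,0,0]]]'

```text
t: 35.33
ee_pos: [505.4, -33.8, 134.3]
ee_rot: [[0.71, 0.705, -0.001], [0.705, -0.71, 0.0], [-0.001, -0.001, -1.0]]
ft_force: [0.3, 0.7, 0.3]
opening: 0.26
grip_force: 30.0
```

move_arm --increments '[[[0.31,-0.45,0],[0,0,0]],[[0.62,-0.89,0],[0,0,0]]]'

```text
t: 35.58
ee_pos: [486.7, 73.1, 134.4]
ee_rot: [[0.71, 0.705, -0.001], [0.705, -0.71, -0.0], [-0.001, -0.001, -1.0]]
ft_force: [0.8, -0.8, -0.1]
opening: 0.263
grip_force: 30.0
```

move_arm --increments '[[[0.31,-0.45,0],[0,0,0]],[[0.62,-0.89,0],[0,0,0]]]'

```text
t: 35.83
ee_pos: [468.0, 180.1, 134.3]
ee_rot: [[0.709, 0.705, -0.001], [0.705, -0.709, -0.0], [-0.001, -0.0, -1.0]]
ft_force: [0.0, -0.7, -1.1]
opening: 0.265
grip_force: 30.0
```

move_arm --increments '[[[0.31,-0.45,0],[0,0,0]],[[0.62,-0.89,0],[0,0,0]],[[0.62,-0.89,0],[0,0,0]],[[0.62,-0.89,0.4],[0,0,0]],[[0.62,-0.89,0.4],[0,0,0]]]'

```text
t: 36.45
ee_pos: [448.5, 284.2, 92.8]
ee_rot: [[0.71, 0.704, -0.006], [0.704, -0.71, -0.002], [-0.006, -0.002, -1.0]]
ft_force: [-0.5, -1.2, 0.3]
opening: 0.267
grip_force: 30.0
```

```bash
python3 go.py 450.5 286 30
```

```text
t 36.45 from [448.5 284.2  92.8] yaw 44.8 shift [0.031 0.003 0.628]
```

move_arm --increments '[[[0.01,0,0.3],[0,0,0]],[[0.02,0,0.55],[0,0,0]],[[0.02,0,0.59],[0,0,0]],[[0.02,0,0.59],[0,0,0]],[[0.02,0,0.59],[0,0,0]]]'

```text
t: 37.08
ee_pos: [451.3, 287.2, 37.4]
ee_rot: [[0.709, 0.705, 0.002], [0.705, -0.709, 0.001], [0.002, 0.001, -1.0]]
ft_force: [0.8, 0.1, -0.3]
opening: 0.265
grip_force: 30.0
```

```bash
python3 go.py 450.5 286 30.5
```

```text
t 37.08 from [451.3 287.2  37.4] yaw 44.8 shift [-0.014  0.002  0.069]
```

move_arm --increments '[[[0,0,0.03],[0,0,0]],[[0,0,0.055],[0,0,0]],[[0,0,0.055],[0,0,0]],[[0,0,0.055],[0,0,0]]]'

```text
t: 37.58
ee_pos: [450.6, 287.2, 30.8]
ee_rot: [[0.709, 0.705, -0.0], [0.705, -0.709, -0.0], [-0.0, -0.0, -1.0]]
ft_force: [0.3, -0.2, -0.5]
opening: 0.264
grip_force: 30.0
```

move_arm --increments '[[[0,0,0],[0,0,0]],[[0,0,0],[0,0,0]],[[0,0,0],[0,0,0]],[[0,0,0],[0,0,0]],[[0,0,0],[0,0,0]],[[0,0,0],[0,0,0]],[[0,0,0],[0,0,0]]]' --jaw 1

```text
t: 38.45
ee_pos: [450.6, 287.2, 30.8]
ee_rot: [[0.709, 0.705, -0.0], [0.705, -0.709, -0.0], [-0.0, -0.0, -1.0]]
ft_force: [-0.4, 0.4, 0.8]
opening: 0.997
grip_force: 0.0
```

move_arm --increments '[[[0,0,-0.4],[0,0,0]],[[0,0,-0.8],[0,0,0]],[[0,0,-1],[0,0,0]],[[0,0,-1],[0,0,0]]]'

```text
t: 38.95
ee_pos: [451.1, 287.4, 131.9]
ee_rot: [[0.709, 0.705, 0.003], [0.705, -0.709, 0.001], [0.003, 0.001, -1.0]]
ft_force: [0.7, -0.3, 0.2]
opening: 0.995
grip_force: 0.0
```

move_arm --increments '[[[-0.5,0.5,0],[0,0,0]],[[-0.9,0.9,0],[0,0,0]],[[-0.9,0.9,0],[0,0,0]]]'

```text
t: 39.33
ee_pos: [449.9, 156.9, 129.7]
ee_rot: [[0.712, 0.702, -0.002], [0.702, -0.712, -0.001], [-0.002, -0.001, -1.0]]
ft_force: [0.0, 0.5, -0.1]
opening: 1.002
grip_force: 0.0
```

move_arm --increments '[[[-0.5,0.5,0],[0,0,0]],[[-0.9,0.9,0],[0,0,0]],[[-0.9,0.9,0],[0,0,0]],[[-0.9,0.9,0],[0,0,0]],[[-0.9,0.9,0],[0,0,0]]]'

```text
t: 39.95
ee_pos: [449.9, 34.1, 130.4]
ee_rot: [[0.707, 0.707, -0.001], [0.707, -0.707, 0.0], [-0.0, -0.001, -1.0]]
ft_force: [0.1, -0.1, -0.1]
opening: 1.0
grip_force: 0.0
```

```bash
python3 - <<'E'
from h import *
c=cam("top"); d=cam("scene")
cv2.imwrite("pics/end.png",np.vstack([cv2.resize(c["color"][120:270,60:290],(690,300),interpolation=2),cv2.resize(d["color"][120:290,120:350],(690,300),interpolation=2)]))
for n in ("blue","yellow","red","green"):
    for a,ce,b in blobs(c["color"],n)[1]: print(n,a,ce,"z68",onz(c,*ce,68)[:2].round(1))
E
```

```text
blue 56 [101.6 197.6] z68 [517.4 360.2]
blue 93 [111.7 201.8] z68 [507.5 334.4]
yellow 59 [115.8 211.6] z68 [483.4 322.1]
yellow 107 [125.5 215. ] z68 [475.5 297.6]
red 39 [225.1  97.8] z68 [788.1  65.4]
red 42 [249.6 101.5] z68 [779.7   1.5]
red 52 [129.2 225.2] z68 [450.6 286.4]
red 94 [138.9 228.8] z68 [442.4 262. ]
green 49 [354.3 189.7] z68 [ 554.4 -267. ]
green 18 [349.  194.8] z68 [ 541.1 -253.7]
```

View pics/end.png

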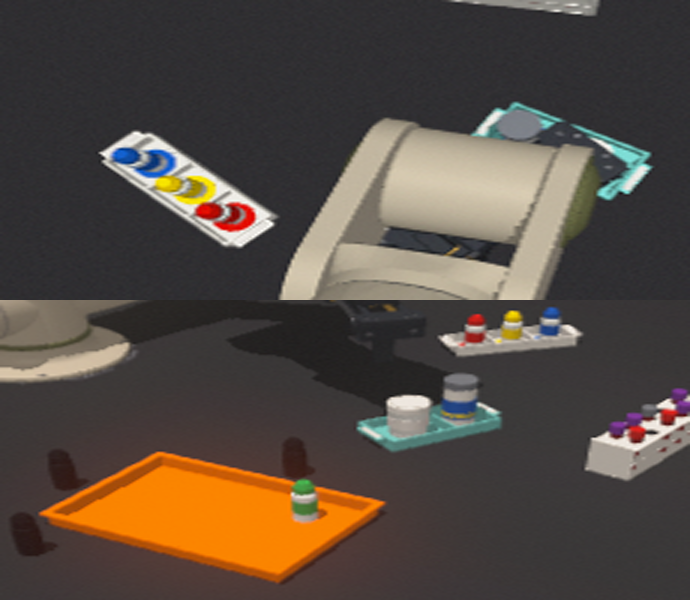

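All five items stand in their pockets. The caps measure within 2 mm of the disc centres, and the green bottle hasn't moved.

```bash
python3 -c "
from rig import workorder
print(workorder.hand_in())"
```

```text
the job is handed in; nothing more can be done
None
```

I handed the job in after about 40 s of robot time: both kits are made up with every item standing in its own pocket, and the green bottle and tube rack are where they were; the hand-in gave no verdict.

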